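# Snap the cap onto the honey jar

## Robot

A 6-joint arm with a two-finger parallel gripper is mounted at the origin on the work surface. World frame = base frame: x ahead of the robot, y to its left, z up, the work surface at z = 0. Lengths are in m, angles in degrees, forces in N, time in s.
With the tool pointing down it reaches from about 0.35 to 0.725 m from the base axis. Payload 4.3 kg.
Tool frame: the origin (TCP) lies at the centre of the arm's flange, where the gripper is bolted on; the fingertips stand 173 mm ahead of it and the grasp point (between the pads) lies 155 mm ahead of it; z points along the fingers, y is the line along which they close (so a half turn about z gives the same grasp; the last joint's range is limited). The gripper opens to 85 mm and grips with 20 to 120 N. Pads are 22 mm wide; open, the fingers measure 114 mm over their backs; the gripper's body (76 mm by 85 mm) begins 54 mm behind the grasp point. The pads swing forward as they close: fully open they stand 13 mm farther back than shut.
Start: joints at [-69.746, 21.618, 4.641, 73.018, 0, 83.68], TCP at [0.257, -0.514, 0.405] pointing down, gripper open.
Joint ranges: [-156.06, 156.06], [-48.1, 94.91], [-58.44, 69.94], [-101.28, 121.22], [-78.64, 73.56], [-180, 180]. Speed limits (degrees/s): [147.25, 147.25, 180, 180, 180, 180].

## Interface

Orientations are given as a 3x3 rotation matrix whose columns are the frame's x, y, z axes.
In Python, from station import ctrl, claw, solve_ik, monitor, vision, finish_job, spotter gives the robot as it stands. Calls block until the motion is done:
- ctrl.move_ptp(position, orientation): joint-space move of the TCP to a pose.
- ctrl.line_to(position, feed=0.15, rot=None, contact_N=None): straight line of the TCP; rot=None keeps the orientation; feed is the mean speed in m/s. With contact_N (N) it stops when the force on the tool has changed by that much, and returns True; else False.
- ctrl.movej(angles): joint-space move.
- claw.set_gripper(opening): finger opening in m; the grip force is fixed at half the most; returns when the fingers have stopped.
- ctrl.dwell(seconds).
- solve_ik(position, orientation): joint angles nearest the present ones, or None.
- monitor.get_obs(): the state.
- vision.snapshot(name): name is "scene" or "top" or "wrist"; returns the picture (384x512x3 uint8, red, green, blue); there is no depth.
- vision.get_calibration(name): a dict with "K" (3x3 intrinsics, pixels), "R" (3x3) and "t" (3): a world point X has camera coordinates R X + t. Camera axes: x right, y down, z forward; pixel columns grow to the right and rows downward; lengths in m; the calibration is good to about 2 mm. A picture is of the moment at which its call begins: read the wrist's pose just before it. get_calibration takes no time and is no camera call; for the wrist camera it gives the pose at the moment of the call.
A pose or a line that the arm cannot do raises ctrl.IKError and nothing moves.
- finish_job(): hands the job in; it is judged then, once.
Trained networks look in the newest picture that a camera, given by its name, has taken for a name from the list of things; names that differ only in an ending like _2 or _b are one class to them, and where a whole thing is asked for, a point or a joint stands for the part that bears it (a point fixed in the world has none). Each returns a list of dicts, best first, with "score" (0 to 1); they miss things now and then, are a little off and sometimes report something else, mostly with a low value. They report only what shows in the picture. A call takes as long as a camera call. They do not tell look-alikes from the thing itself.
- spotter.silhouettes(label, camera): "pixels" (384x512 bool, what is visible of it) and "position" ([column, row] in pixels, amid what is visible of it).
The state is a dict: "time": time; "qpos": joint angles; "qd": joint speeds; "tau": joint torques, N m; "eef_pos": TCP position; "tcp_rot": TCP orientation; "contact_force": force on the tool from outside, world axes, zero at the start; "torque": the same for the moment, N m; "grip_width": finger opening in m; "grip_force": force on a finger pad.
Only numpy, scipy, OpenCV 4.12 (cv2) and the standard library are available. Lean on these libraries where they do the work, as an engineer would, in place of code of your own. Each camera call takes 0.05 s, during which the arm holds its last target. There are 200 camera calls.

## Task

Take the loose blue cap, snap it down onto the neck of the honey jar that stands on the kitchen scale until it clicks fully home, then keep pressing down on the cap, with a good kilogram of push, for a couple of seconds. Finish while still holding the cap pressed down like that: do not let go or back off. The jar stays upright on the scale, and the spare red cap and all other groceries stay where they are.

Things in the scene. Friction and masses are not known exactly. Their poses are not given: they have to be found in the camera images.
- cap: blue round snap cap, loose, mouth down on the table: 50 mm across, 30 mm tall, 30 g, ribbed side, flat closed top; can be pinched across at any yaw. Origin: centre of its underside (the mouth), z up. Inside: a lip 37 mm across and 3 mm high at the mouth, above it a 43 mm bore; the ceiling is 20 mm above the mouth.
- red_cap: spare red cap, same shape as the blue one, to be left alone. Origin: centre of its underside.
- jar: amber honey jar standing loose and upright on the scale's pan, 72 mm across, 0.53 kg, white label with a blue stripe, shoulder ending 100 mm up, white snap neck above. Origin: centre of its underside, z up. The cap is fully home when its origin is 104 mm above this (4 mm gap to the shoulder, cap's top at 134 mm); not yet clicked, it stays 108 mm or more above.
- neck_top (a point): centre of the top of the jar's neck, 124 mm above the jar's underside. Neck 34 mm across, top 6 mm tapered to 25 mm. Four sprung white beads 12 mm below the top stick out to 41 mm across: the cap's lip meets them with the cap's mouth about 8 mm below the neck's top; they resist with 8 to 10 N, click past, and the cap drops until its ceiling is on the neck's top (mouth 20 mm below it).
- pan_top (a point): centre of the upper face of the scale's round steel pan, 140 mm across, 75 mm above the table when up; the jar stands near its centre.
- scale_pan (a joint): how far the scale's pan has sunk, in m: about 0 with only the jar on it (tared), growing by 1 mm for each 2.5 N pushed down on it, up to 14 mm. 1 kg of push is about 4 mm.
- scale: white kitchen scale fixed to the table, housing 170 x 180 mm and 56 mm high, dial on the side that faces the robot at yaw 0. Origin: centre of its underside.
- pb_jar: bystander: peanut butter jar with a red lid, 72 mm across, 115 mm tall; stands loose on the table. Origin: centre of its underside.
- jam_jar: bystander: dark jam jar with a purple lid, 68 mm across, 110 mm tall; stands loose on the table. Origin: centre of its underside.
- bean_can: bystander: brown-labelled can, 74 mm across, 110 mm tall; stands loose on the table. Origin: centre of its underside.
- corn_can: bystander: green-labelled can, 74 mm across, 110 mm tall; stands loose on the table. Origin: centre of its underside.
- tuna_tin: bystander: low brass-coloured tin, 84 mm across, 36 mm tall; stands loose on the table. Origin: centre of its underside.
- tea_box: bystander: low yellow box, 130 x 70 mm, 50 mm tall; stands loose on the table. Origin: centre of its underside.
Mind the look-alikes: they are no part of the job. There is more than one size of the cap; the job needs the smaller. Several things have the shape of the scale; the one meant has the colours described above.

How it is judged (in metres and radians):
On the way, in this order (a step that is already met when the one before it is completed fails the run):
1. the blue cap is picked up off the table (height (world z) of cap above 0.03 m and contact force between the fingers and cap above 0.5 N), for 0.1 s.
2. the cap has clicked home on the jar's neck and is kept pressed down after the click for 1.2 s (z of cap in the frame of jar between 0.098 and 0.1065 m and x of cap in the frame of jar between -0.004 and 0.004 m and y of cap in the frame of jar between -0.004 and 0.004 m and angle between the z axis of cap and the z axis of jar, either way round below 0.1 rad and value of joint scale_pan above 0.0028 m and contact force between cap and jar above 5 N and contact force between any of the fingers, the arm and cap above 3 N and angle between jar's own z axis and vertical below 0.12 rad and horizontal distance between jar and pan_top below 0.05 m), for 1.2 s.
At the end, for the whole second after the job is handed in: The blue cap is fully home on the neck (origin under 106.5 mm above the jar's, within 4 mm of its axis, 0.1 rad of square), the jar upright (0.12 rad) on the scale within 50 mm of the pan's centre, and the robot still presses the cap: pan sunk over 2.8 mm, over 5 N between cap and jar (all of step 2); the arm keeps its last pose, push and grip.
It fails at once if the honey jar is tipped (angle between jar's own z axis and vertical above 0.35 rad).
It fails at once if the honey jar is taken off the scale (horizontal distance between jar and pan_top above 0.075 m).
It fails at once if the spare red cap is moved (distance of red_cap from where it was at the start of the episode above 0.03 m).
It fails at once if another grocery is pushed away (distance of any of pb_jar, jam_jar, bean_can, corn_can, tuna_tin, tea_box from where it was at the start of the episode above 0.03 m).
It also fails if it takes over 58 s, if anything falls off the work surface, if the arm or the gripper's body presses on something with over 40 N, if the wrist force passes 120 N, or if a joint passes its speed limit or range.

## Working session

There is one attempt and no reset: what is moved stays moved. The work goes in short steps, each a Python script; the robot and the scene stay as the last script left them, time stands still between calls to the robot, and variables do not carry over. Pictures are saved under pics/ and viewed, at most 10 in all, crops included, and the job is handed in when it is done.

```bash
mkdir -p pics; ls; cat > h.py <<'E'
import numpy as np, cv2
from station import ctrl, claw, solve_ik, monitor, vision, finish_job, spotter
def ray(cal,px):
    K,R,t=[np.array(cal[k],float) for k in('K','R','t')]
    d=R.T@np.linalg.solve(K,[px[0],px[1],1]); return -R.T@t,d
def at_z(cal,px,z):
    c,d=ray(cal,px); return c+d*(z-c[2])/d[2]
def down(yaw):  # tool y axis at yaw (deg)
    a=np.radians(yaw); y=np.array([np.cos(a),np.sin(a),0]); z=np.array([0,0,-1.]); return np.c_[np.cross(y,z),y,z]
def proj(cal,X):
    p=np.array(cal['K'])@(np.array(cal['R'])@np.array(X)+np.array(cal['t']));return p[:2]/p[2]
E
python3 - <<'E'
from h import *
o=monitor.get_obs();print(o['time'],o['eef_pos'],o['tcp_rot'])
for c in('scene','top'):
    im=vision.snapshot(c);cv2.imwrite(f'pics/{c}0.png',im[:,:,::-1]);cal=vision.get_calibration(c)
    print(c,ray(cal,(256,192)),cal['K'][0][0])
    for n,z in(('cap',.03),('red_cap',.03),('jar',.2),('scale',.06),('pb_jar',.115),('jam_jar',.11),('bean_can',.11),('corn_can',.11),('tuna_tin',.036),('tea_box',.05)):
        for s in spotter.silhouettes(n,c):
            print(n,round(s['score'],2),np.round(s['position']),s['pixels'].sum(),at_z(cal,s['position'],z).round(3), im[s['pixels']].mean(0).round() if s['pixels'].any() else '')
print(monitor.get_obs()['time'])
E
```

```text
pics
0.0 [ 0.25713032 -0.51395819  0.40375694] [[ 8.94356154e-01  4.47355037e-01 -7.34880615e-04]
 [ 4.47355594e-01 -8.94354111e-01  1.92280482e-03]
 [ 2.02932922e-04 -2.04842528e-03 -9.99997881e-01]]
scene (array([ 1.03466121, -0.66001291,  0.81870879]), array([-0.49608484,  0.60661326, -0.62131191])) 349.88462700178894
cap 0.66 [238. 218.] 367 [ 0.445 -0.036  0.03 ] [ 28.  43. 135.]
cap 0.45 [262. 208.] 168 [0.475 0.055 0.03 ] [ 30.  44. 135.]
red_cap 0.53 [301. 182.] 154 [0.503 0.259 0.03 ] [168.  43.  40.]
jar 0.9 [205. 240.] 1059 [ 0.559 -0.278  0.2  ] [151. 113.  79.]
jar 0.33 [350. 200.] 626 [0.767 0.079 0.2  ] [130. 134. 125.]
scale 0.63 [112. 252.] 3561 [ 0.278 -0.392  0.06 ] [ 38. 136. 126.]
scale 0.59 [208. 270.] 3043 [ 0.541 -0.268  0.06 ] [193. 187. 171.]
pb_jar 0.8 [177. 332.] 1351 [ 0.642 -0.457  0.115] [168.  76.  59.]
pb_jar 0.25 [301. 185.] 150 [0.568 0.147 0.115] [167.  43.  39.]
jam_jar 0.81 [325. 268.] 995 [ 0.805 -0.104  0.11 ] [89. 63. 88.]
corn_can 0.6 [350. 198.] 570 [0.724 0.192 0.11 ] [128. 132. 124.]
corn_can 0.37 [194. 265.] 982 [ 0.533 -0.304  0.11 ] [19
[... 691 characters left out ...]
 0.2  ] [178.  31.  20.]
scale 0.76 [327. 218.] 2914 [ 0.472 -0.234  0.06 ] [174. 171. 155.]
scale 0.69 [380. 297.] 4118 [ 0.253 -0.376  0.06 ] [ 11. 124. 114.]
scale 0.25 [330. 202.] 707 [ 0.518 -0.242  0.06 ] [138.  93.  47.]
jam_jar 0.69 [269. 114.] 564 [ 0.763 -0.067  0.11 ] [75. 52. 93.]
bean_can 0.78 [213. 116.] 689 [0.756 0.091 0.11 ] [138. 139. 135.]
corn_can 0.7 [161. 136.] 765 [0.699 0.237 0.11 ] [137. 139. 133.]
corn_can 0.46 [327. 203.] 676 [ 0.51  -0.226  0.11 ] [139.  93.  46.]
tuna_tin 0.89 [237. 152.] 637 [0.668 0.026 0.036] [185. 151.  44.]
tea_box 0.67 [214. 225.] 199 [0.451 0.088 0.05 ] [ 38.  59. 159.]
tea_box 0.65 [107. 167.] 1279 [0.619 0.403 0.05 ] [173. 140.  11.]
1.1
```

```bash
python3 -c "
import cv2
a=cv2.imread('pics/top0.png')[90:340,80:450];cv2.imwrite('pics/t1.png',cv2.resize(a,None,fx=2.1,fy=2.1))
a=cv2.imread('pics/scene0.png')[100:380,60:420];cv2.imwrite('pics/s1.png',cv2.resize(a,None,fx=2.1,fy=2.1))"
```

```text
(no output)
```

View pics/t1.png

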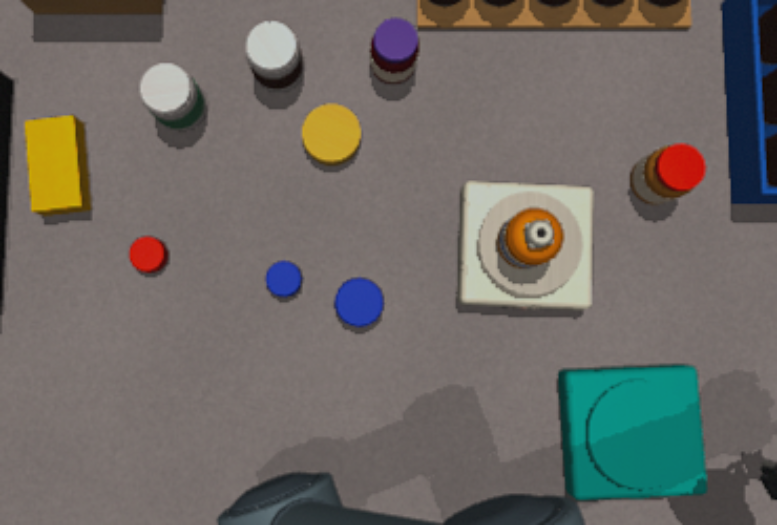

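View pics/s1.png

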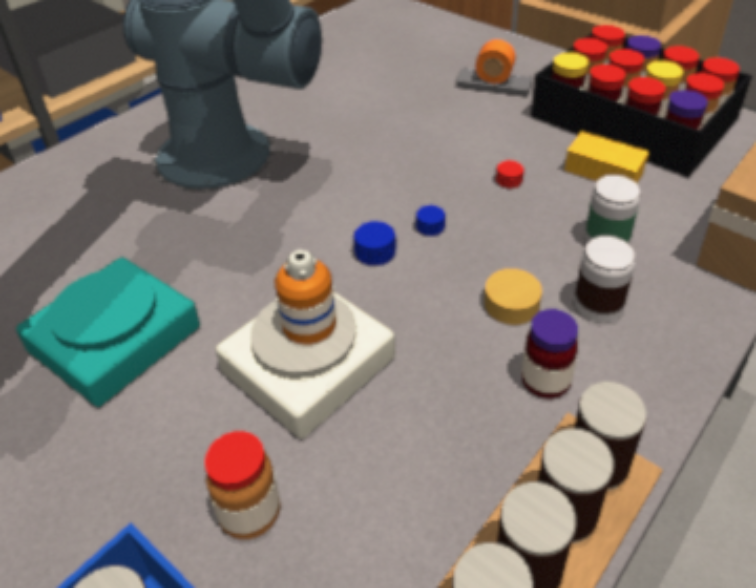

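The top view shows the small blue cap at about px (215,223) and the big one at (251,234). The white scale carries the amber jar, with its neck ring at (337,201). The scene view agrees. I'll look at both with the wrist camera, jar first and then cap.

```bash
python3 - <<'E'
from h import *
c=vision.get_calibration('top')
print(at_z(c,(337,201),.199),at_z(c,(215,223),.03))
def look(p,yaw,tag,names):
    ctrl.move_ptp(p,down(yaw)); ctrl.dwell(.3)
    cal=vision.get_calibration('wrist'); im=vision.snapshot('wrist');cv2.imwrite(f'pics/{tag}.png',im[:,:,::-1])
    np.savez(f'pics/{tag}.npz',**cal)
    c,d=ray(cal,(256,192));print(tag,monitor.get_obs()['time'],'cam',c,d,cal['K'][0][0])
    for n,z in names:
        for s in spotter.silhouettes(n,'wrist'): print(n,round(s['score'],2),np.round(s['position']),s['pixels'].sum(),at_z(cal,s['position'],z).round(4),np.argwhere(s['pixels']).min(0),np.argwhere(s['pixels']).max(0))
look([.50,-.22,.46],-60,'wj1',[('jar',.199)])
look([.44,-.22,.46],-60,'wj2',[('jar',.199)])
look([.42,.09,.36],-17,'wc1',[('cap',.03)])
look([.463,.09,.36],-17,'wc2',[('cap',.03)])
a=[cv2.imread(f'pics/{t}.png') for t in('wj1','wj2','wc1','wc2')]
cv2.imwrite('pics/m.png',cv2.resize(np.vstack([np.hstack(a[:2]),np.hstack(a[2:])]),(800,600),interpolation=cv2.INTER_AREA))
E
```

```text
[ 0.50641868 -0.23504188  0.199     ] [0.45852147 0.08792638 0.03      ]
wj1 2.8833 cam [ 0.56884504 -0.18096556  0.42866398] [-0.28839075 -0.1537027  -0.94525999] 287.1434714587957
jar 0.77 [276. 174.] 4597 [ 0.5206 -0.2245  0.199 ] [133 241] [214 313]
wj2 3.6333 cam [ 0.50975017 -0.18023691  0.42865934] [-0.28780376 -0.15428622 -0.94534382] 287.1434714587957
jar 0.84 [309. 122.] 4945 [ 0.5108 -0.2245  0.199 ] [ 87 270] [165 349]
wc1 5.275 cam [0.44361719 0.16574433 0.32904665] [-0.10591634 -0.30853885 -0.94546057] 287.1434714587957
cap 0.97 [286. 249.] 3033 [ 0.4227 -0.0099  0.03  ] [216 262] [280 321]
cap 0.66 [293. 162.] 1771 [0.4573 0.0887 0.03  ] [134 271] [183 316]
wc2 5.9667 cam [0.48536839 0.16641602 0.3288313 ] [-0.10634123 -0.30869983 -0.94536033] 287.1434714587957
cap 0.96 [256. 172.] 1778 [0.4583 0.0908 0.03  ] [145 235] [193 281]
cap 0.6 [254. 257.] 2950 [ 0.4248 -0.009   0.03  ] [226 229] [289 286]
cap 0.22 [340. 338.] 1549 [ 0.4972 -0.1588  0.03  ] [318 290] [383 427]
```

View pics/m.png

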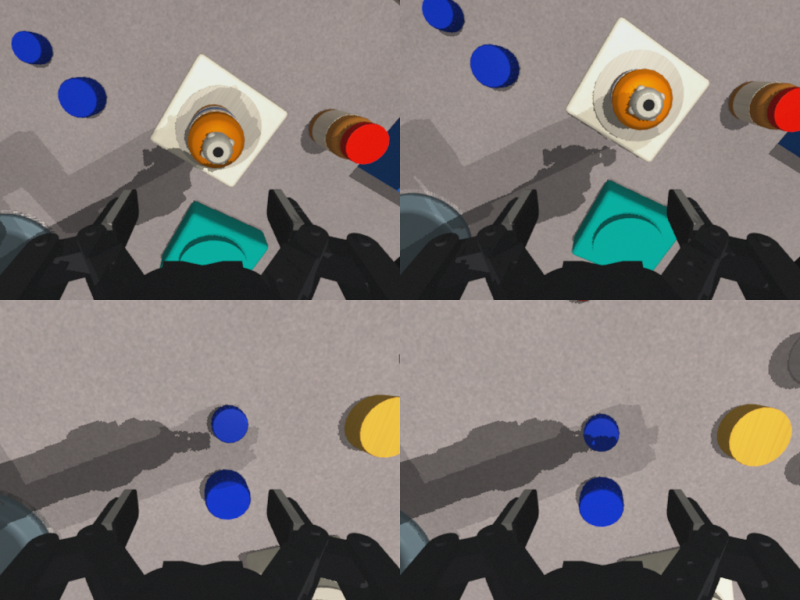

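The wrist views show the neck's dark hole at about (278,195) in wj1 and (317,133) in wj2. The small cap is at about (293,160) in wc1. I'll refine both positions with OpenCV.

```bash
cat >> h.py <<'E'
from scipy.optimize import least_squares
def capfit(mask,cal,x0,z0=0,r=.025,h=.03):
    ys,xs=np.nonzero(mask); m=np.array([xs.mean(),ys.mean()])
    th=np.linspace(0,2*np.pi,60)
    def f(p):
        pts=np.array([proj(cal,[p[0]+r*np.cos(a),p[1]+r*np.sin(a),z]) for a in th for z in(z0,z0+h)],np.float32)
        M=cv2.moments(cv2.convexHull(pts)); return np.array([M['m10'],M['m01']])/M['m00']-m
    return least_squares(f,x0,diff_step=1e-3).x
def bluemask(im,seed,rad):
    h=cv2.cvtColor(im,cv2.COLOR_RGB2HSV); b=cv2.inRange(h,(105,120,30),(130,255,255))
    n,l,s,c=cv2.connectedComponentsWithStats(b); i=1+np.argmin(np.hypot(*(c[1:]-seed).T)+1e3*(s[1:,4]<100)); return l==i
E
python3 - <<'E'
from h import *
ld=lambda t:(cv2.imread(f'pics/{t}.png')[:,:,::-1].copy(),dict(np.load(f'pics/{t}.npz')))
for t,s in(('wc1',(293,160)),('wc2',(256,170))):
    im,cal=ld(t);m=bluemask(im,s,40);print(t,m.sum(),capfit(m,cal,[.458,.09]))
A=[];B=[]
for t,s in(('wj1',(278,195)),('wj2',(317,133))):
    im,cal=ld(t);g=im.max(2);sub=(g[s[1]-9:s[1]+10,s[0]-9:s[0]+10]<90).astype(np.uint8)
    n,l,st,ce=cv2.connectedComponentsWithStats(sub);i=1+np.argmin(np.hypot(*(ce[1:]-9).T)); p=ce[i]+np.array(s)-9
    c,d=ray(cal,p);d/=np.linalg.norm(d);P=np.eye(3)-np.outer(d,d);A.append(P);B.append(P@c)
    print(t,p,st[i],[at_z(cal,p,z).round(4) for z in(.195,.199)])
print('tri',np.linalg.solve(sum(A),sum(B)))
a=[cv2.resize(ld(t)[0][s[1]-40:s[1]+40,s[0]-50:s[0]+50],(400,320)) for t,s in(('wj1',(278,195)),('wj2',(317,133)))]
cv2.imwrite('pics/neck.png',np.hstack(a)[:,:,::-1])
E
```

```text
wc1 1761 [0.45927997 0.08983964]
wc2 1700 [0.45954994 0.08980645]
wj1 [278.81102362 194.48818898] [  4   3  13  12 127] [array([ 0.5054, -0.2371,  0.195 ]), array([ 0.5065, -0.2362,  0.199 ])]
wj2 [317.83225806 134.2516129 ] [  3   4  14  14 155] [array([ 0.5064, -0.237 ,  0.195 ]), array([ 0.5064, -0.236 ,  0.199 ])]
tri [ 0.50641982 -0.23618432  0.19864281]
```

View pics/neck.png

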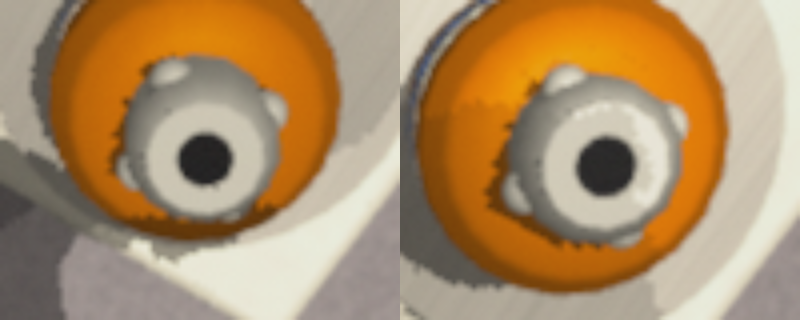

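The hole sits centred on the neck: neck top is about (0.5064, -0.2362, 0.199) and the cap about (0.4594, 0.0898). Next I grasp and lift, then check how the cap sits in the hand.

```bash
python3 - <<'E'
from h import *
x,y=.4594,.0898
ctrl.move_ptp([x,y,.25],down(-17))
print(ctrl.line_to([x,y,.177],feed=.1,contact_N=8)); o=monitor.get_obs();print(o['eef_pos'],o['contact_force'])
claw.set_gripper(.03); o=monitor.get_obs();print(o['grip_width'],o['grip_force'])
ctrl.line_to([x,y,.45],feed=.2);ctrl.dwell(.3)
o=monitor.get_obs();print(o['time'],o['eef_pos'],o['grip_width'],o['grip_force'],o['contact_force'])
cal=vision.get_calibration('wrist');im=vision.snapshot('wrist');np.savez('pics/g.npz',**cal);cv2.imwrite('pics/g.png',im[:,:,::-1])
cv2.imwrite('pics/g2.png',cv2.resize(im[:,:,::-1],(768,576)))
for s in spotter.silhouettes('cap','wrist'): print(s['score'],s['position'],s['pixels'].sum())
print(proj(cal,[*o['eef_pos'][:2],o['eef_pos'][2]-.147]))
E
```

```text
False
[0.46004018 0.08985517 0.17776529] [-0.59499228  0.0617739  -0.19638405]
0.04854807850185011 61.97156196227297
9.6667 [0.45930714 0.08979544 0.44956304] 0.048629370147121556 61.787089488934726 [-0.13324024  0.25669501 -0.51850412]
0.65 [258.8, 260.5] 8853
[259.9397688  272.03357414]
```

View pics/g2.png

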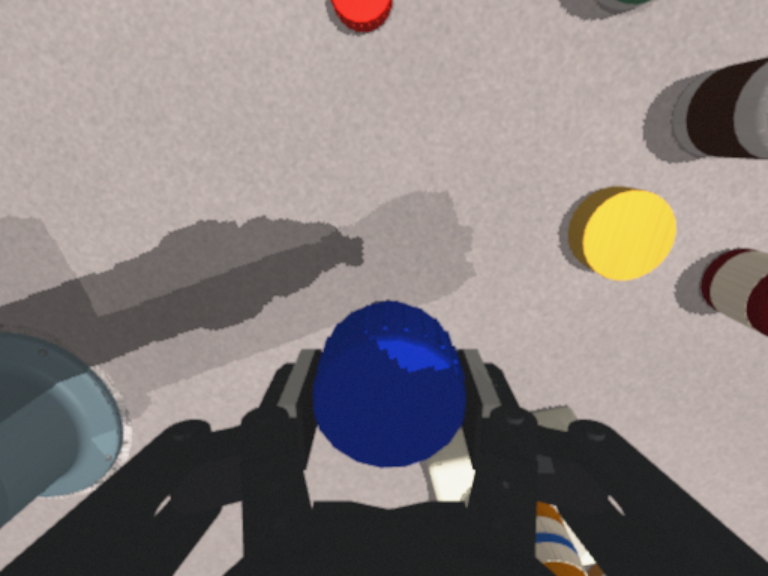

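The blue cap is held squarely between the pads, centred at about (389,383) in the enlarged view. I'll measure its in-hand offset, correct for it, and place.

```bash
python3 - <<'E'
from h import *
im=cv2.imread('pics/g.png')[:,:,::-1].copy();cal=dict(np.load('pics/g.npz'))
m=bluemask(im,(259,255),0);ys,xs=np.nonzero(m);print(m.sum(),xs.min(),xs.max(),ys.min(),ys.max())
p=capfit(m,cal,[.459,.09],z0=.4496-.1775); off=p-np.array([.45931,.0898]);R=down(-17)
print('off',off,'in tool x,y',off@R[:2,0],off@R[:2,1])
# row-extent check along tool x
th=np.linspace(0,6.283,90)
for dx in(-.003,0,.003):
    q=np.array([proj(cal,[*(np.array([.45931,.0898])+dx*R[:2,0]+.025*np.array([np.cos(a),np.sin(a)])),z]) for a in th for z in(.2721,.3021)]);print(dx,q.min(0),q.max(0))
E
```

```text
8870 208 310 201 310
off [-0.00010311  0.00094068] in tool x,y 0.0008694282026602007 -0.0003736279491837027
-0.003 [207.2347024  204.56037712] [312.67500324 319.31789469]
0 [206.88001418 199.41761897] [313.0542262  314.46683883]
0.003 [206.52014633 194.21256771] [313.43877604 309.55172037]
```

```bash
python3 - <<'E'
from h import *
x,y=.5065,-.2370
ctrl.move_ptp([x,y,.43],down(-17))
ctrl.line_to([x,y,.382],feed=.06);ctrl.dwell(.2)
def rep():
    o=monitor.get_obs();print(round(o['time'],2),o['eef_pos'].round(4),o['contact_force'].round(1),o['torque'].round(2),round(o['grip_width'],4));return o
o=rep();f0=o['contact_force'][2]
for z in(.374,.370,.366,.364,.362,.360,.358,.356,.354,.352,.350):
    ctrl.line_to([x,y,z],feed=.02);ctrl.dwell(.1);o=rep()
    if o['contact_force'][2]-f0>22 or np.hypot(*o['contact_force'][:2])>8: print('stop');break
E
```

```text
12.17 [ 0.5066 -0.2371  0.3825] [0.2 0.1 0.3] [-0.02 -0.02 -0.  ] 0.0483
12.82 [ 0.5065 -0.237   0.3741] [0.2 0.7 0.1] [-0.01 -0.01  0.02] 0.0485
13.27 [ 0.5065 -0.237   0.37  ] [ 0.4 -0.7  0.3] [ 0.03 -0.04  0.02] 0.0488
13.72 [ 0.5067 -0.2368  0.3663] [0.4 3.  2.7] [ 0.4  -0.16  0.  ] 0.0487
14.07 [ 0.5066 -0.2368  0.3646] [-1.1  3.1  5.7] [0.64 0.03 0.03] 0.0485
14.42 [ 0.5068 -0.2369  0.363 ] [0.4 2.6 6.7] [ 0.51  0.04 -0.02] 0.0484
14.77 [ 0.5061 -0.2369  0.3588] [ 0.2  0.7 -3.5] [-0.01 -0.03  0.03] 0.0485
15.12 [ 0.5064 -0.237   0.3578] [ 0.5  0.2 -3.3] [ 0.08  0.01 -0.02] 0.0484
15.47 [ 0.5066 -0.2369  0.3564] [0.8 2.2 1.1] [ 0.36 -0.06 -0.03] 0.0486
15.82 [ 0.5066 -0.2369  0.3547] [-0.6  2.6  5.6] [ 0.56  0.16 -0.01] 0.0488
16.17 [ 0.5066 -0.2369  0.3534] [-2.2  3.3  8.8] [ 0.65  0.3  -0.02] 0.0486
16.52 [ 0.5066 -0.2369  0.352 ] [-2.   4.5 11.2] [0.75 0.6  0.01] 0.0482
```

The force trace shows the click at z≈0.362, then force rising at the scale's 2.5 N/mm with the ceiling seated. I'll press a little more, hold, and verify with a picture.

```bash
python3 - <<'E'
from h import *
x,y=.5065,-.2370
ctrl.line_to([x,y,.3485],feed=.02)
for i in range(3):
    ctrl.dwell(.8);o=monitor.get_obs();print(round(o['time'],2),o['eef_pos'].round(4),o['contact_force'].round(1),o['torque'].round(2))
im=vision.snapshot('scene');u=proj(vision.get_calibration('scene'),[x,y,.17]).astype(int);print(u)
cv2.imwrite('pics/e.png',cv2.resize(im[u[1]-70:u[1]+70,u[0]-80:u[0]+80,::-1],(720,600),interpolation=cv2.INTER_CUBIC))
E
```

```text
17.57 [ 0.5066 -0.2369  0.351 ] [-2.8  4.5 15.1] [ 0.89  0.77 -0.01]
18.37 [ 0.5066 -0.2369  0.351 ] [-3.4  3.5 14.4] [ 0.86  0.68 -0.  ]
19.17 [ 0.5066 -0.2369  0.351 ] [-2.7  3.9 14.8] [0.89 0.73 0.01]
[202 229]
```

View pics/e.png

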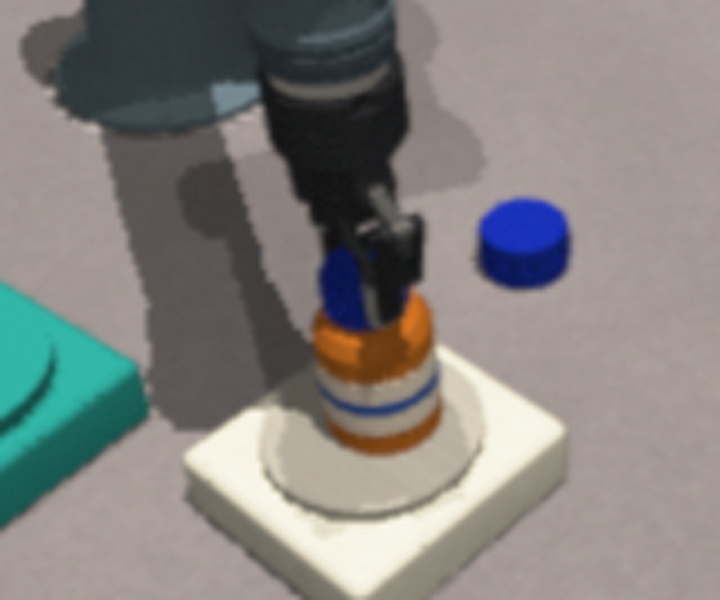

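The cap is seated on the jar's shoulder, the jar is upright on the pan, and the push is steady at about 14.7 N. I'm handing in while still pressing.

```bash
python3 -c "
from h import *
print(finish_job())"
```

```text
the job is handed in; nothing more can be done
None
```

I handed the job in with the small blue cap clicked home on the honey jar and the arm still pressing it down at about 14.7 N (1.5 kg); the judge's verdict was not returned.

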